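Rock the tight locating block out of the finishing fixture

TASK

The orange locating block is jammed between the rubber-faced spring jaws of the green finishing fixture, and a straight pull only lifts the whole fixture. Grip the part that stands above the jaws and rock it from side to side, towards one jaw and then the other, several good rocks of 5 degrees or more each way, easing it up until it comes free; leave the fixture standing flat where it is and the other things on the bench alone. Finish while holding: keep the block gripped, upright and still, straight above its place and just clear of the jaws by about 20 mm.

Things in the scene. Friction and masses are not known exactly. Their poses are not given: they have to be found in the camera images.
- fixture: Finishing fixture, loose, standing by its own weight (5.5 kg) on four rubber feet: green base plate 150 mm (its x) by 210 mm (its y), plate top 26 mm up; green end posts at y = 76 to 90 mm either side, 62 mm tall. Origin: centre of the underside of the feet, on the bench; z up. The jaws stand either side of the block along its y.
- jaw_gap (a point): Point half-way between the two steel, rubber-faced jaws, level with their tops, 66 mm above the fixture's origin. Jaws 66 mm wide (x), 23 mm thick (y). Springs press each inwards with about 45 N, 9 N more per mm pushed out (up to 6 mm); they close 3 mm at most once the block is gone. The rubber grips the block's y faces from 44 to 66 mm above the fixture's origin.
- block_mid (a point): Centre of the orange locating block: 40 mm (its x) by 44 mm (its y, between the jaws) by 61 mm tall, 0.3 kg, two brass pins 5 mm tall on its top. Starts upright, axes along the fixture's, its foot 44 to 49 mm above the fixture's origin: 17 to 22 mm is held in the jaws, 39 to 44 mm stands above them and can be gripped on the same two y faces, 44 mm apart.
- block_foot (a point): Centre of the underside of the orange block, 30.5 mm below its centre. The block is clear when this is above the jaw tops. A straight pull needs 65 N or more and lifts the fixture first; each rock lets one side slip up while the other pivots on its jaw, so that the block walks up by at most 22 mm x the angle turned (rad).
- block_top (a point): Centre of the block's top face, 30.5 mm above its centre.
- spare: A spare locating block of bare aluminium, the same shape and size, standing on the bench. Leave alone. Origin at its underside.
- tape: Yellow tape roll, 90 mm across, 45 mm tall, lying flat. Leave alone. Origin at its underside.
- grinder: Pencil grinder of bright steel, 165 mm long and 21 mm thick, lying along its x. Leave alone. Origin at its underside.
- dispenser: Green tape dispenser, 120 x 52 x 84 mm. Leave alone. Origin at its underside.
- emblem_a: Square cast emblem, 36 x 36 x 6 mm, on the white pad. Leave alone. Origin at its underside.
- emblem_b: Another such emblem on the pad. Leave alone.
- emblem_c: Another such emblem on the pad. Leave alone.
Things that resemble listed ones, but are neither listed nor needed, are in the scene too. What is shaped like the part that bears block_mid but purple is not meant.

How it is judged (in metres and radians):
On the way, in this order (a step that is already met when the one before it is completed fails the run):
1. the block is rocked about 3 degrees or more towards the jaw on the fixture's +y side while still held between the jaws (angle between block_top's own z axis and vertical above 0.055 rad and y of block_top in the frame of fixture above 0.002 m and z of block_foot in the frame of fixture below 0.063 m), for 0.05 s.
2. then it is rocked as far towards the other jaw, its foot no higher than 4 mm over the jaw tops (angle between block_top's own z axis and vertical above 0.055 rad and y of block_top in the frame of fixture below -0.002 m and z of block_foot in the frame of fixture below 0.07 m), for 0.05 s.
At the end, for the whole second after the job is handed in: The block is held by the fingers alone, upright within 8 degrees and still, its foot 4 to 45 mm above the jaw tops and within 25 mm of straight above the gap; fixture flat on the bench within 25 mm of where it stood (z of block_foot in the frame of fixture between 0.07 and 0.111 m and horizontal distance between block_foot and jaw_gap below 0.025 m and angle between block_top's own z axis and vertical below 0.14 rad and linear speed of block below 0.03 m/s and contact force between the fingers and block above 2 N and contact force between fixture and block below 0.2 N and contact force between the fingers and fixture below 0.5 N and height (world z) of fixture below 0.004 m and angle between fixture's own z axis and vertical below 0.03 rad and distance of fixture from where it was at the start of the episode below 0.025 m); the arm keeps its last pose, push and grip.
It fails at once if the fixture is lifted or tipped off the bench (over 8 mm or 4 degrees) (height (world z) of fixture above 0.008 m or angle between fixture's own z axis and vertical above 0.07 rad).
It fails at once if the fixture is dragged more than 25 mm (distance of fixture from where it was at the start of the episode above 0.025 m).
It fails at once if another thing on the bench is moved more than 20 mm (distance of any of spare, tape, grinder, dispenser, emblem_a, emblem_b, emblem_c from where it was at the start of the episode above 0.02 m).
It also fails if it takes over 42 s, if anything falls off the work surface, if the arm or the gripper's body presses on something with over 40 N, if the wrist force passes 120 N, or if a joint passes its speed limit or range.

ROBOT

A 7-joint arm with a two-finger parallel gripper is mounted at the origin on the work surface. World frame = base frame: x ahead of the robot, y to its left, z up, the work surface at z = 0. Lengths are in mm, angles in rad, forces in N, time in s.
With the tool pointing down it reaches from about 400 to 875 mm from the base axis. Payload 4.4 kg.
Tool frame: the origin (TCP) lies on the front face of the gripper's body, between the roots of the fingers; the fingertips stand 73 mm ahead of it and the grasp point (between the pads) lies 54 mm ahead of it; z points along the fingers, y is the line along which they close (so a half turn about z gives the same grasp; the last joint's range is limited). The gripper opens to 85 mm and grips with 20 to 120 N. Pads are 22 mm wide; open, the fingers measure 114 mm over their backs; the gripper's body (76 mm by 85 mm) begins 54 mm behind the grasp point. The pads swing forward as they close: fully open they stand 13 mm farther back than shut.
Start: joints at [-1.3, 0.628, 0.038, 1.517, -0.027, 0.996, -0.02], TCP at [214.783, 613.502, 303.913] pointing down, gripper open.
Joint ranges: [-3.06, 3.06], [-0.37, 2.12], [-1.25, 1.32], [0.18, 2.47], [-1.1, 4.24], [0.23, 1.98], [-2.94, 2.94]. Speed limits (rad/s): [2.57, 2.57, 3.14, 3.14, 3.14, 3.14, 3.14].

INTERFACE

Orientations are given as a unit quaternion [w, x, y, z].
In Python, from plant import telemetry, capture, job_done, nets gives the robot as it stands. The module is installed in compiled form; this text tells all that it offers.
- The arm moves only by the tool step_arm, never from a script. Its argument "rows" is a list of rows, each a list of 7 numbers: the turn, a rotation vector about the tool's x, y, z in degrees, then the shift along the tool's x, y, z in cm, then the closure, from -1 (fully open) to 1 (shut). In form: [[ax, ay, az, x, y, z, hand], ...]. A call has exactly 10 rows; each row shifts and turns the commanded pose from where the row before left it, along the tool's axes as they then stand; what a row does not reach is not made up. A row lasts 1/8 s, in which the tool goes at most 62.5 mm and 10.7 degrees, less where a joint would pass 70% of its speed; a pose out of reach is approached as far as the arm can. A call is refused whole if a number of a shift passes 6.25 or a number of a turn 10.7, either way. A call with a gripper value outside its range is refused whole. The fingers move at their own pace and stop on an object; "squeeze" is the grip in N (left out, the last holds). Time passes only in rows, so rows that do not move let the fingers close, or fill a call up. It gives the time, the measured TCP pose, the force, the opening and the grip force at its end, in the units of the state.
- telemetry.get_obs(): the state, without advancing time (a new reading comes with each control period).
- capture(name): name is "scene" or "side" or "wrist"; returns a dict with "image" (400x640x3 uint8, red, green, blue), "range_z" (400x640 float32, mm along the optical axis (not along the pixel's ray), 0 where there is no reading), "vertical_fov" (degrees; the focal length in pixels is half the picture's height over the tangent of half this angle, whatever the lens; pixels are square), "cx", "cy" (the principal point, pixels), "D" ([k1, k2, p1, p2, k3] as OpenCV has them; the pictures are not rectified), "R" (3x3) and "t" (3): a world point X has camera coordinates R X + t. Camera axes: x right, y down, z forward; pixel columns grow to the right and rows downward; lengths in mm; the calibration is good to about 2 mm. A picture is of the moment at which its call begins.
- job_done(): hands the job in; it is judged then, once.
Trained networks look in the newest picture that a camera, given by its name, has taken for a name from the list of things; names that differ only in an ending like _2 or _b are one class to them, and where a whole thing is asked for, a point or a joint stands for the part that bears it (a point fixed in the world has none). Each returns a list of dicts, best first, with "conf" (0 to 1); they miss things now and then, are a little off and sometimes report something else, mostly with a low value. They report only what shows in the picture. A call takes as long as a camera call. They do not tell look-alikes from the thing itself.
- nets.outline_of(camera, thing): "pixels" (400x640 bool, what is visible of it) and "box" ([centre column, centre row, width, height] in pixels, round what is visible of it).
The state is a dict: "clock": time; "qpos": joint angles; "joint_velocities": joint speeds; "tau": joint torques, N m; "tcp_pos": TCP position; "orientation": TCP orientation; "wrist_force": force on the tool from outside, world axes, zero at the start; "wrist_torque": the same for the moment, N m; "opening": finger opening in mm; "grasp_force": force on a finger pad.
Only numpy, scipy, OpenCV 4.12 (cv2) and the standard library are available. Lean on these libraries where they do the work, as an engineer would, in place of code of your own. Each camera call takes 0.05 s, during which the arm holds its last target. There are 200 camera calls.

## Working session

There is one attempt and no reset: what is moved stays moved. The work goes in short steps, Python scripts to look and compute and a tool call to move; the robot and the scene stay as the last step left them, time stands still between calls to the robot, and variables do not carry over. Pictures are saved under pics/ and viewed, at most 10 in all, crops included, and the job is handed in when it is done.

Besides the shell and the picture viewer there is one more tool, called after "Request:" by a JSON object that holds its "op" and its "data", one argument or row to a line. step_arm: Moves the arm, as the interface text tells. Its arguments: {"type":"object","properties":{"rows":{"type":"array"},"squeeze":{"type":"number"}},"required":["rows"]}

```bash
mkdir -p pics; cat > h.py <<'E'
import numpy as np, cv2
from plant import telemetry, capture, job_done, nets
from scipy.spatial.transform import Rotation as Ro
def K(c):
    f=200/np.tan(np.radians(c["vertical_fov"])/2); return np.array([[f,0,c["cx"]],[0,f,c["cy"]],[0,0,1]])
def world(c,mask):
    v,u=np.nonzero(mask&(c["range_z"]>0)); z=c["range_z"][v,u].astype(float)
    n=cv2.undistortPoints(np.stack([u,v],1).astype(float)[:,None],K(c),np.array(c["D"],float))[:,0]
    P=np.c_[n*z[:,None],z]; return (P-np.array(c["t"]))@np.array(c["R"])
def save(name,img): cv2.imwrite("pics/"+name+".png",cv2.cvtColor(img,cv2.COLOR_RGB2BGR))
def pose():
    o=telemetry.get_obs(); w,x,y,z=o["orientation"]; return np.array(o["tcp_pos"]),Ro.from_quat([x,y,z,w]).as_matrix(),o
E
python3 - <<'E'
from h import *
np.set_printoptions(precision=2,suppress=True)
p,R,o=pose(); print(o["clock"],p,R.tolist(),o["opening"],o["wrist_force"])
a=[]
for n in ["scene","side"]:
    c=capture(n); a.append(c["image"])
    for t in ["block_mid","fixture","spare","dispenser"]:
        for d in nets.outline_of(n,t):
            P=world(c,d["pixels"]); print(n,t,round(d["conf"],2),np.round(d["box"]),np.median(P,0) if len(P) else None, np.percentile(P[:,2],98) if len(P) else None)
save("a",cv2.resize(np.vstack(a),None,fx=.75,fy=.75))
E
```

```text
0.0 [214.59 613.03 302.99] [[-0.9438222606377695, 0.33045296953219067, -0.0006125781312780709], [0.3304535367151675, 0.9438205254714642, -0.0018099091707930825], [-1.992604631692249e-05, -0.0019106611751221652, -0.999998174486747]] 85.925874005776 [0.21 0.59 0.  ]
scene block_mid 0.91 [337. 232.  19.  22.] [629.14  77.9   98.42] 108.61381190709508
scene block_mid 0.73 [307. 194.  18.  22.] [442.29  -2.47  48.23] 62.58844544018474
scene block_mid 0.59 [346. 197.  23.  24.] [454.59 122.67  44.5 ] 62.086740608494196
scene fixture 0.93 [340. 247.  86.  64.] [642.74  68.24  25.97] 65.38569924425258
scene spare 0.77 [173. 243.  23.  25.] [ 607.49 -372.99   51.22] 63.12104590737285
scene dispenser 0.64 [429. 237.  46.  36.] [621.3  342.56  38.98] 82.47251553932523
side block_mid 0.95 [334. 216.  16.  30.] [427.21  13.6   50.93] 65.9414790068922
side block_mid 0.91 [320. 253.  26.  35.] [442.72 136.85  51.8 ] 65.66441571390469
side block_mid 0.88 [256. 212.  23.  26.] [610.75  94.03 102.54] 111.73725292651417
side fixture 0.92 [254. 232.  58.  72.] [598.95 120.24  29.12] 68.04912181060033
side spare 0.83 [304. 128.  11.  18.] [ 592.67 -359.04   45.59] 67.54723334439431
side dispenser 0.56 [223. 328.  33.  62.] [597.61 379.28  56.  ] 85.6921433653272
```

View pics/a.png

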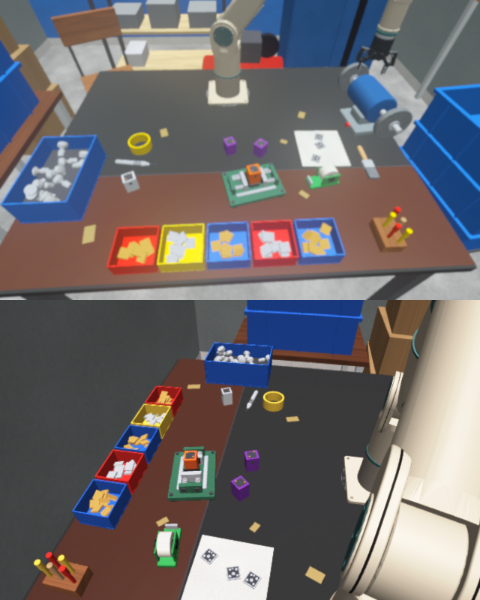

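Candidates: the orange block in the green fixture, scene (337,232) and side (256,212). The purple look-alikes are at scene (307,194) and (346,197), and the aluminium spare is at (173,243). I choose the orange one. Next I'll check it in a crop and measure the yaw.

```bash
python3 - <<'E'
from h import *
np.set_printoptions(precision=2,suppress=True)
A=[]
for n in ["scene","side"]:
    c=capture(n)
    P=world(c,nets.outline_of(n,"fixture")[0]["pixels"]); Q=P[(P[:,2]>18)&(P[:,2]<34)]
    r=cv2.minAreaRect(Q[:,:2].astype(np.float32)); print(n,"plate",r)
    for d in nets.outline_of(n,"block_mid"):
        B=world(c,d["pixels"]); z=np.percentile(B[:,2],97)
        if z>90: 
            T=B[B[:,2]>z-6]; print("blk",z,np.median(T,0),cv2.minAreaRect(T[:,:2].astype(np.float32)))
    u,v=(340,240) if n=="scene" else (256,225)
    A.append(cv2.resize(c["image"][v-50:v+50,u-65:u+65],None,fx=3,fy=3,interpolation=cv2.INTER_CUBIC))
save("b",np.hstack(A))
E
```

```text
scene plate ((615.4977416992188, 78.1647720336914), (152.1011199951172, 210.61715698242188), 12.035947799682617)
blk 108.54258979026991 [617.92  78.16 105.87] ((615.99609375, 78.35466766357422), (42.407081604003906, 43.80060577392578), 11.075204849243164)
side plate ((615.0452880859375, 80.8553695678711), (148.80319213867188, 214.50296020507812), 12.270105361938477)
blk 111.09692575105328 [614.69  82.47 108.57] ((614.91259765625, 80.15162658691406), (38.1890754699707, 46.26437759399414), 11.137080192565918)
```

View pics/b.png

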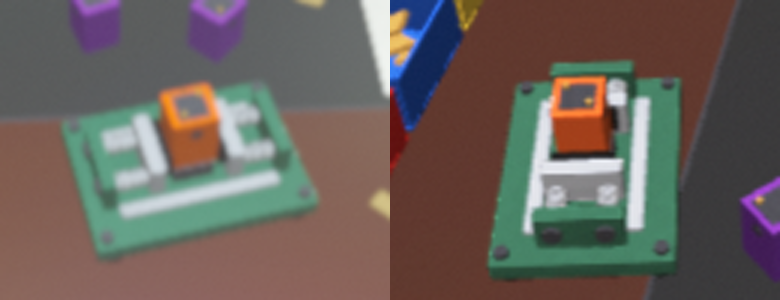

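The crops show the orange block standing between the steel jaws, at scene (337,232) and side (256,212). The fixture is near (615, 79.5) with a yaw of about 12°, give or take a half turn. Rocking A, B, A covers either order of sides. Now I'll move above it.

Request:
{"op": "step_arm", "data": {
  "rows": [
    [0, 0, 0, -4.5, -3, 0, -1],
    [0, 0, 0, -4.5, -3, 0, -1],
    [0, 0, 0, -4.5, -3, 0, -1],
    [0, 0, 0, -4.5, -3, 0, -1],
    [0, 0, 0, -4.5, -3, 0, -1],
    [0, 0, 0, -4.5, -3, 0, -1],
    [0, 0, 0, -4.5, -3, 0, -1],
    [0, 0, 0, -4.5, -3, 0, -1],
    [0, 0, 0, -4.5, -3, 0, -1],
    [0, 0, 0, -4.5, -3, 0, -1]
  ],
  "squeeze": 90
}}

```text
clock: 2.05
tcp_pos: [541.4, 180.3, 304.1]
orientation: [0.0, 0.168, 0.986, 0.0]
wrist_force: [0.6, 0.0, -0.2]
opening: 85.3
grasp_force: 0.0
```

Request:
{"op": "step_arm", "data": {
  "rows": [
    [0, 0, 0, -4.5, -3, 1, -1],
    [0, 0, 0, -4.5, -3, 1, -1],
    [0, 0, -8, 0, 0, 1, -1],
    [0, 0, -8, 0, 0, 1, -1],
    [0, 0, -8, 0, 0, 0, -1],
    [0, 0, -7, 0, 0, 0, -1],
    [0, 0, 0, 0, 0, 0, -1],
    [0, 0, 0, 0, 0, 0, -1],
    [0, 0, 0, 0, 0, 0, -1],
    [0, 0, 0, 0, 0, 0, -1]
  ]
}}

```text
clock: 3.3
tcp_pos: [605.4, 95.4, 263.9]
orientation: [0.0, -0.102, 0.995, -0.0]
wrist_force: [0.5, 0.5, -0.2]
opening: 85.3
grasp_force: 0.0
```

```bash
cat > look.py <<'E'
from h import *
np.set_printoptions(precision=2,suppress=True)
p,R,o=pose(); print(o["clock"],p,"toolx",R[:,0],"tooly",R[:,1],"q",o["qpos"])
c=capture("wrist"); save("w",c["image"])
m=nets.outline_of("wrist","fixture"); b=nets.outline_of("wrist","block_mid")
for d in m:
    P=world(c,d["pixels"]); Q=P[(P[:,2]>18)&(P[:,2]<34)]; print("fix",d["conf"],np.round(d["box"]),cv2.minAreaRect(Q[:,:2].astype(np.float32)) if len(Q) else 0)
for d in b:
    B=world(c,d["pixels"]); z=np.percentile(B[:,2],90); T=B[abs(B[:,2]-z)<5]; 
    print("blk",d["conf"],np.round(d["box"]),z,np.median(T,0),cv2.minAreaRect(T[:,:2].astype(np.float32)))
E
python3 look.py
```

```text
3.3 [605.44  95.39 263.92] toolx [-0.98 -0.2  -0.  ] tooly [-0.2   0.98 -0.  ] q [-0.14  0.62 -0.1   1.67  0.07  0.86  1.51]
fix 0.89 [298. 184. 240. 160.] ((613.2421264648438, 79.24995422363281), (149.9119110107422, 209.71395874023438), 12.105350494384766)
blk 0.97 [292. 207.  66.  79.] 107.41605318689493 [612.2   78.48 106.41] ((613.8325805664062, 78.61966705322266), (41.00794219970703, 43.768287658691406), 12.147732734680176)
```

View pics/w.png

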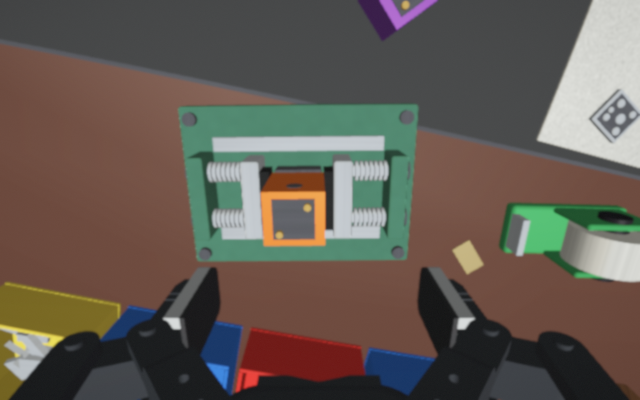

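The wrist view shows the orange block at (294,210), with jaws at (250,200) and (343,200) and the fingers lined up with the jaw axis. Block centre is (613.7, 79), top z about 107. Now I'll centre, descend and grip.

Request:
{"op": "step_arm", "data": {
  "rows": [
    [0, 0, -0.4, -0.48, -1.77, 0, -1],
    [0, 0, 0, 0, 0, 2, -1],
    [0, 0, 0, 0, 0, 2, -1],
    [0, 0, 0, 0, 0, 2, -1],
    [0, 0, 0, 0, 0, 2, -1],
    [0, 0, 0, 0, 0, 1.5, -1],
    [0, 0, 0, 0, 0, 1, -1],
    [0, 0, 0, 0, 0, 0.8, -1],
    [0, 0, 0, 0, 0, 0.3, -1],
    [0, 0, 0, 0, 0, 0, -1]
  ]
}}

```text
clock: 4.7
tcp_pos: [613.9, 79.0, 148.0]
orientation: [0.0, -0.105, 0.994, 0.0]
wrist_force: [0.9, -0.2, 0.5]
opening: 85.3
grasp_force: 0.0
```

Request:
{"op": "step_arm", "data": {
  "rows": [
    [0, 0, 0, 0, 0, 0, 1],
    [0, 0, 0, 0, 0, 0, 1],
    [0, 0, 0, 0, 0, 0, 1],
    [0, 0, 0, 0, 0, 0, 1],
    [0, 0, 0, 0, 0, 0, 1],
    [0, 0, 0, 0, 0, 0, 1],
    [0, 0, 0, 0, 0, 0, 1],
    [0, 0, 0, 0, 0, 0, 1],
    [0, 0, 0, 0, 0, 0, 1],
    [0, 0, 0, 0, 0, 0, 1]
  ]
}}

```text
clock: 5.95
tcp_pos: [613.9, 79.0, 148.6]
orientation: [0.0, -0.105, 0.994, 0.0]
wrist_force: [-2.1, 0.1, 4.7]
opening: 43.1
grasp_force: 92.5
```

```bash
cat > st.py <<'E'
from h import *
np.set_printoptions(precision=3,suppress=True)
p,R,o=pose(); print(o["clock"],p,R.round(3).tolist(),"F",o["wrist_force"],"T",o["wrist_torque"],o["opening"],o["grasp_force"])
c=capture("wrist"); save("w2",c["image"])
for n in ["scene","side"]:
    c=capture(n); save("c_"+n,c["image"])
    for d in nets.outline_of(n,"fixture"):
        P=world(c,d["pixels"]); Q=P[(P[:,2]>18)&(P[:,2]<34)]; print("fix",n,cv2.minAreaRect(Q[:,:2].astype(np.float32)) if len(Q) else 0)
E
python3 st.py
python3 - <<'E'
import cv2,numpy as np
a=cv2.imread("pics/w2.png");b=cv2.imread("pics/c_side.png")[160:290,190:320]
cv2.imwrite("pics/d.png",np.hstack([a[:,60:540],cv2.resize(b,(320,320))[:,:,:] if 0 else cv2.copyMakeBorder(cv2.resize(b,(320,320)),0,80,0,0,0)]))
E
```

```text
5.95 [613.916  78.975 148.58 ] [[-0.978, -0.21, 0.001], [-0.21, 0.978, 0.0], [-0.001, -0.0, -1.0]] F [-2.069  0.149  4.729] T [-0.079  0.323  0.06 ] 43.06485037643239 92.48208403587341
fix scene ((615.6200561523438, 78.42472839355469), (151.8809814453125, 210.89051818847656), 12.046950340270996)
fix scene ((610.060546875, 344.86724853515625), (50.00396728515625, 110.5462646484375), 5.876219272613525)
fix side ((614.8623046875, 81.20572662353516), (148.3626708984375, 214.0860595703125), 11.964142799377441)
```

View pics/d.png

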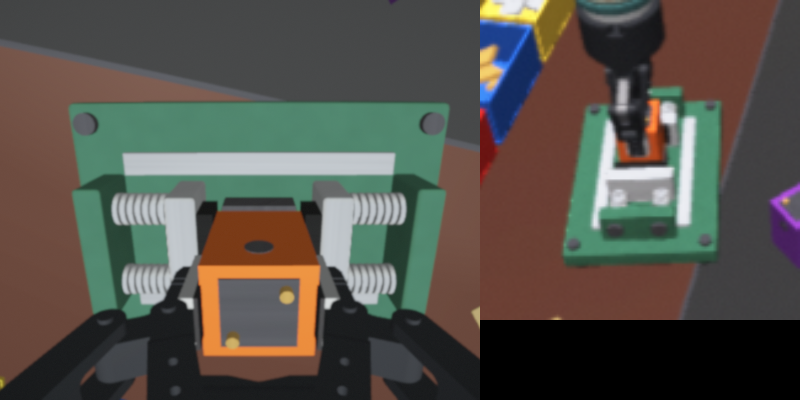

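The wrist view shows the block gripped at (260,300), centred, with the fingertips clear above the jaws. First rock, towards tool +y.

Request:
{"op": "step_arm", "data": {
  "rows": [
    [1, 0, 0, 0, 0.16, -0.02, 1],
    [1.5, 0, 0, 0, 0.24, -0.04, 1],
    [1.5, 0, 0, 0, 0.24, -0.04, 1],
    [1.5, 0, 0, 0, 0.24, -0.04, 1],
    [1.5, 0, 0, 0, 0.24, -0.04, 1],
    [0, 0, 0, 0, 0, 0, 1],
    [0, 0, 0, 0, 0, 0, 1],
    [0, 0, 0, 0, 0, 0, 1],
    [0, 0, 0, 0, 0, 0, 1],
    [0, 0, 0, 0, 0, 0, 1]
  ]
}}

```text
clock: 7.45
tcp_pos: [611.6, 89.9, 149.5]
orientation: [0.007, -0.105, 0.993, -0.061]
wrist_force: [1.1, -1.9, 5.7]
opening: 42.9
grasp_force: 93.2
```

```bash
cat > st2.py <<'E'
from h import *
np.set_printoptions(precision=3,suppress=True)
p,R,o=pose(); print(o["clock"],p,"tilt about x deg",np.degrees(np.arcsin(R[2,1])),"F",o["wrist_force"],"T",o["wrist_torque"],o["opening"],o["grasp_force"])
c=capture("wrist"); save("w3",c["image"])
P=world(c,nets.outline_of("wrist","fixture")[0]["pixels"]); Q=P[(P[:,2]>15)&(P[:,2]<36)]
r=cv2.minAreaRect(Q[:,:2].astype(np.float32)); print("fix",r, np.median(Q,0), np.linalg.lstsq(np.c_[Q[:,:2]-Q[:,:2].mean(0),np.ones(len(Q))],Q[:,2],rcond=None)[0])
b=nets.outline_of("wrist","block_mid")[0]; B=world(c,b["pixels"])
# block in tool frame
L=(B-p)@R; T=L[(abs(L[:,0])<17)&(abs(L[:,1])<16)&(L[:,2]<70)]
f=np.linalg.lstsq(np.c_[T[:,:2],np.ones(len(T))],T[:,2],rcond=None)[0]; print("top z in tool",np.median(T[:,2]),"slope y",f[1])
foot=p+R@np.array([0,0,np.median(T[:,2])+61]); print("foot",foot)
E
python3 st2.py
```

```text
7.45 [611.597  89.917 149.471] tilt about x deg -6.987138971200185 F [ 1.066 -1.905  5.743] T [ 1.151  0.257 -0.015] 42.87857536532086 93.21530342102051
fix ((610.7241821289062, 78.28536987304688), (143.9431915283203, 209.64883422851562), 12.31828784942627) [565.866  77.74   25.38 ] [ 0.013  0.002 26.144]
top z in tool 41.71289261468129 slope y -0.0033195027678587508
foot [614.27   77.711  47.521]
```

Request:
{"op": "step_arm", "data": {
  "rows": [
    [-2, 0, 0, 0, -0.32, -0.06, 1],
    [-2, 0, 0, 0, -0.32, -0.06, 1],
    [-2, 0, 0, 0, -0.32, -0.06, 1],
    [-2, 0, 0, 0, -0.32, -0.06, 1],
    [-2, 0, 0, 0, -0.32, -0.06, 1],
    [-2, 0, 0, 0, -0.32, -0.06, 1],
    [-2, 0, 0, 0, -0.32, -0.06, 1],
    [0, 0, 0, 0, 0, 0, 1],
    [0, 0, 0, 0, 0, 0, 1],
    [0, 0, 0, 0, 0, 0, 1]
  ]
}}

```text
clock: 8.85
tcp_pos: [616.2, 68.0, 153.3]
orientation: [-0.006, -0.106, 0.993, 0.06]
wrist_force: [2.9, 0.7, -4.7]
opening: 42.8
grasp_force: 92.9
```

```bash
python3 st2.py
```

```text
8.85 [616.197  67.958 153.308] tilt about x deg 6.923339739035536 F [ 2.9    0.695 -4.747] T [-1.487 -0.997  0.   ] 42.78146630476221 92.93355703353882
fix ((612.6346435546875, 78.27549743652344), (147.65402221679688, 209.1468963623047), 11.970279693603516) [569.041  59.763  25.365] [ 0.012  0.003 26.124]
top z in tool 41.730874362853974 slope y 0.006417802536510919
foot [613.61   80.068  51.327]
```

Request:
{"op": "step_arm", "data": {
  "rows": [
    [2, 0, 0, 0, 0.32, -0.065, 1],
    [2, 0, 0, 0, 0.32, -0.065, 1],
    [2, 0, 0, 0, 0.32, -0.065, 1],
    [2, 0, 0, 0, 0.32, -0.065, 1],
    [2, 0, 0, 0, 0.32, -0.065, 1],
    [2, 0, 0, 0, 0.32, -0.065, 1],
    [2, 0, 0, 0, 0.32, -0.065, 1],
    [0, 0, 0, 0, 0, 0, 1],
    [0, 0, 0, 0, 0, 0, 1],
    [0, 0, 0, 0, 0, 0, 1]
  ]
}}

```text
clock: 10.25
tcp_pos: [611.3, 90.3, 158.2]
orientation: [0.006, -0.105, 0.993, -0.06]
wrist_force: [5.1, -1.0, -8.3]
opening: 42.9
grasp_force: 93.5
```

```bash
python3 st2.py
```

```text
10.25 [611.274  90.283 158.25 ] tilt about x deg -6.93032623594014 F [ 5.122 -0.982 -8.325] T [ 1.134 -0.702 -0.011] 42.93822759052104 93.54189276695251
fix ((613.0068969726562, 78.75334167480469), (148.8738555908203, 210.05001831054688), 12.263952255249023) [566.532  77.365  25.369] [ 0.012  0.001 26.123]
top z in tool 41.73766169928045 slope y -0.002834395721500016
foot [613.854  78.157  56.263]
```

Request:
{"op": "step_arm", "data": {
  "rows": [
    [-2, 0, 0, 0, -0.33, -0.06, 1],
    [-2, 0, 0, 0, -0.33, -0.06, 1],
    [-2, 0, 0, 0, -0.33, -0.06, 1],
    [-2, 0, 0, 0, -0.33, -0.06, 1],
    [-2, 0, 0, 0, -0.33, -0.06, 1],
    [-2, 0, 0, 0, -0.33, -0.06, 1],
    [-2, 0, 0, 0, -0.33, -0.06, 1],
    [0, 0, 0, 0, 0, 0, 1],
    [0, 0, 0, 0, 0, 0, 1],
    [0, 0, 0, 0, 0, 0, 1]
  ]
}}

```text
clock: 11.65
tcp_pos: [616.1, 67.2, 163.3]
orientation: [-0.007, -0.105, 0.993, 0.06]
wrist_force: [3.6, 1.6, -5.8]
opening: 42.5
grasp_force: 94.6
```

Request:
{"op": "step_arm", "data": {
  "rows": [
    [2, 0, 0, 0, 0.33, -0.06, 1],
    [2, 0, 0, 0, 0.33, -0.06, 1],
    [2, 0, 0, 0, 0.33, -0.06, 1],
    [2, 0, 0, 0, 0.33, -0.06, 1],
    [2, 0, 0, 0, 0.33, -0.06, 1],
    [2, 0, 0, 0, 0.33, -0.06, 1],
    [2, 0, 0, 0, 0.33, -0.06, 1],
    [0, 0, 0, 0, 0, 0, 1],
    [0, 0, 0, 0, 0, 0, 1],
    [0, 0, 0, 0, 0, 0, 1]
  ]
}}

```text
clock: 12.9
tcp_pos: [610.6, 88.3, 167.9]
orientation: [0.005, -0.105, 0.993, -0.062]
wrist_force: [-0.0, -5.3, -0.2]
opening: 42.4
grasp_force: 96.9
```

```bash
python3 st2.py
```

```text
12.9 [610.58   88.342 167.914] tilt about x deg -7.080460179674096 F [-0.05  -5.342 -0.173] T [-1.121  0.236 -0.018] 42.41909829814389 96.93171501159668
fix ((612.6095581054688, 78.91193389892578), (148.5593719482422, 209.0348663330078), 12.421679496765137) [567.19   79.466  25.366] [ 0.01   0.    26.082]
top z in tool 41.75067282355216 slope y 0.0011063226629204337
foot [612.96   75.899  65.948]
```

The block is walking out and its foot is level with the jaw tops. Next I'll lift and level it.

Request:
{"op": "step_arm", "data": {
  "rows": [
    [0, 0, 0, 0, 0, -0.3, 1],
    [0, 0, 0, 0, 0, -0.4, 1],
    [0, 0, 0, 0, 0, -0.5, 1],
    [-2, 0, 0, 0, -0.25, -0.4, 1],
    [-2, 0, 0, 0, -0.25, -0.3, 1],
    [-2, 0, 0, 0, -0.25, -0.2, 1],
    [-1, 0, 0, 0, -0.1, 0, 1],
    [0, 0, 0, 0, 0, 0, 1],
    [0, 0, 0, 0, 0, 0, 1],
    [0, 0, 0, 0, 0, 0, 1]
  ]
}}

```text
clock: 14.3
tcp_pos: [612.5, 84.6, 189.3]
orientation: [-0.0, -0.106, 0.994, 0.0]
wrist_force: [0.4, -0.5, -5.1]
opening: 42.7
grasp_force: 96.9
```

```bash
python3 st2.py; python3 st.py; python3 - <<'E'
import cv2,numpy as np
a=cv2.imread("pics/w2.png");b=cv2.imread("pics/c_side.png")[160:290,190:320]
cv2.imwrite("pics/e.png",np.hstack([a[:,60:540],cv2.copyMakeBorder(cv2.resize(b,(320,320)),0,80,0,0,0)]))
E
```

```text
14.3 [612.52   84.584 189.278] tilt about x deg 0.005958787550600914 F [ 0.391 -0.549 -5.072] T [ 0.037 -0.002  0.018] 42.71250484539105 96.85863375663757
fix ((613.7283325195312, 79.46288299560547), (150.4842529296875, 209.48899841308594), 12.238015174865723) [570.03   67.286  25.37 ] [ 0.008  0.001 26.104]
top z in tool nan slope y 0.0
foot [nan nan nan]
14.45 [612.605  84.254 189.312] [[-0.978, -0.21, -0.0], [-0.21, 0.978, -0.0], [0.0, -0.0, -1.0]] F [ 0.001 -0.334 -4.264] T [-0.053  0.006  0.038] 42.541360820915074 96.85893058776855
fix scene ((615.8180541992188, 77.64799499511719), (151.52293395996094, 209.48451232910156), 12.354033470153809)
fix scene 0
fix side ((614.9226684570312, 81.83880615234375), (148.8241424560547, 212.9641876220703), 12.104966163635254)
fix side ((484.5273742675781, -394.2854919433594), (125.29222106933594, 16.196115493774414), 82.12491607666016)
  return _methods._mean(a, axis=axis, dtype=dtype,
  ret = ret.dtype.type(ret / rcount)
```

View pics/e.png

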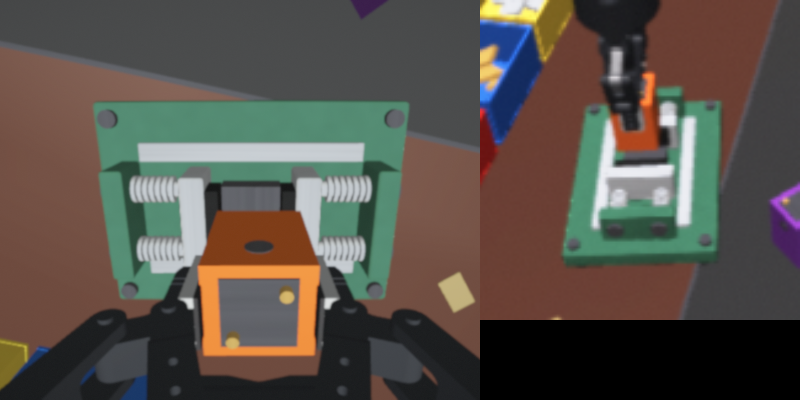

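The wrist view shows the block at (260,300), upright and still in the grip, and well above the jaws, which have closed in. The fixture is flat and in place. I'll centre it over the gap and hand in.

Request:
{"op": "step_arm", "data": {
  "rows": [
    [0, 0, 0, 0, -0.25, 0, 1],
    [0, 0, 0, 0, -0.25, 0, 1],
    [0, 0, 0, 0, 0, 0, 1],
    [0, 0, 0, 0, 0, 0, 1],
    [0, 0, 0, 0, 0, 0, 1],
    [0, 0, 0, 0, 0, 0, 1],
    [0, 0, 0, 0, 0, 0, 1],
    [0, 0, 0, 0, 0, 0, 1],
    [0, 0, 0, 0, 0, 0, 1],
    [0, 0, 0, 0, 0, 0, 1]
  ]
}}

```text
clock: 15.95
tcp_pos: [613.7, 79.0, 189.3]
orientation: [-0.0, -0.105, 0.994, 0.0]
wrist_force: [0.2, -0.0, -3.9]
opening: 42.7
grasp_force: 96.9
```

```bash
python3 -c "
from plant import telemetry,job_done
o=telemetry.get_obs(); print(o['clock'],o['tcp_pos'],o['wrist_force'],o['grasp_force']); print(job_done())"
```

```text
15.95 [613.7082704   79.01316731 189.33688132] [ 0.21876138 -0.03475214 -3.945831  ] 96.85839056968689
the job is handed in; nothing more can be done
None
```

The block came free after five rocks of about 7° each way, and I handed the job in at 16 s with it gripped, upright and about 20 mm above the jaws, the fixture flat in its place; no verdict was returned.

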